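# Tip the mount trough onto its stop

## Robot

A 7-joint arm with a two-finger parallel gripper is mounted at the origin on the work surface. World frame = base frame: x ahead of the robot, y to its left, z up, the work surface at z = 0. Lengths are in mm, angles in rad, forces in N, time in s.
With the tool pointing down it reaches from about 400 to 850 mm from the base axis. Payload 10.4 kg.
Tool frame: the origin (TCP) lies midway between the tips of the shut fingers; the grasp point (between the pads) lies 19 mm behind it; z points along the fingers, y is the line along which they close (so a half turn about z gives the same grasp; the last joint's range is limited). The gripper opens to 85 mm and grips with 20 to 120 N. Pads are 22 mm wide; open, the fingers measure 114 mm over their backs; the gripper's body (76 mm by 85 mm) begins 54 mm behind the grasp point. The pads swing forward as they close: fully open they stand 13 mm farther back than shut.
Start: joints at [1.13, 0.332, -0.065, 1.46, 0.022, 1.35, -0.088], TCP at [253.617, -571.253, 231.338] pointing down, gripper open.
Joint ranges: [-2.6, 2.6], [-0.5, 2.12], [-1.47, 1.34], [0.16, 2.42], [-1.27, 4.41], [0.06, 2.06], [-2.6, 2.6]. Speed limits (rad/s): [2.22, 2.22, 2.79, 2.79, 3.14, 3.14, 3.14].

## Interface

Orientations are given as a rotation vector (axis times angle).
In Python, from cell import ctrl gives the robot as it stands.
- The arm moves only by the tool apply_moves, never from a script. Its argument "commands" is a list that holds one entry, the list of rows, each a list of 5 numbers: the shift along the tool's x, y, z in mm, then the turn about the tool's z in degrees, then the finger opening in mm, from 0 to 85.4. A call has 1 to 12 rows; each row is the pose to reach, as a shift and turn from the pose commanded when the call began, along the tool's axes at that moment; what a row does not reach only later rows make up. A row lasts 1/8 s, in which the tool goes at most 62.5 mm and 10.7 degrees, less where a joint would pass 70% of its speed; a pose out of reach is approached as far as the arm can. A call with a gripper value outside its range is refused whole. The fingers move at their own pace and stop on an object; "newtons" is the grip in N (left out, the last holds). Time passes only in rows, so rows that repeat a pose let the fingers close. It gives the time, the measured TCP pose, the force, the opening and the grip force at its end, in the units of the state.
- ctrl.observe(): the state, without advancing time (a new reading comes with each control period).
- ctrl.capture(name): name is "scene" or "side" or "wrist"; returns a dict with "pixels" (420x560x3 uint8, red, green, blue), "fx", "fy", "cx", "cy" (pixels), "distortion" ([k1, k2, p1, p2, k3] as OpenCV has them; the pictures are not rectified), "R" (3x3) and "t" (3): a world point X has camera coordinates R X + t. Camera axes: x right, y down, z forward; pixel columns grow to the right and rows downward; lengths in mm; the calibration is good to about 2 mm. A picture is of the moment at which its call begins. There is no depth.
- ctrl.close_job(): hands the job in; it is judged then, once.
The state is a dict: "clock": time; "joints": joint angles; "qvel": joint speeds; "joint_torque": joint torques, N m; "tool_pos": TCP position; "eef_rot": TCP orientation; "contact_force": force on the tool from outside, world axes, zero at the start; "wrist_torque": the same for the moment, N m; "grip_width": finger opening in mm; "finger_force": force on a finger pad.
Only numpy, scipy, OpenCV 4.12 (cv2) and the standard library are available. Lean on these libraries where they do the work, as an engineer would, in place of code of your own. Each camera call takes 0.05 s, during which the arm holds its last target. There are 200 camera calls.

## Task

Push the trough's tab down until the trough sits firmly, but not overloaded, on its stop, and keep it pressed there until all three specimen mounts have slid down to the tab end. Then ease the trough back up under the finger to level, without letting it swing fast or snap back, and leave it with the mounts lying at that end. Do not touch the mounts themselves, and leave the jar, slide box and dish where they are.

Things in the scene. Friction and masses are not known exactly. Their poses are not given: they have to be found in the camera images.
- stand: fixed: dark steel plate 130 x 340 x 8 mm; two ivory posts (116 mm tall) at mid-length hold the hinge pin 100 mm up. Origin: centre of the plate's underside; y along the trough. On the plate under the trough's -y half stands a loose steel stop block with a stiff sprung rubber top (gives about 1 mm at the tab per 3 N); its place varies, unmeasured: it stops the trough anywhere from 0.26 to 0.43 rad of tilt. Feel for it.
- trough: plain aluminium trough, 52 x 296 mm (inside 46 x 290), open on top, pivoting see-saw fashion at mid-length, held level by a spring. Origin: middle of the hinge pin; x along the pin, y along the trough, z up when level. Floor's upper face at z 10 mm, 6 mm thick; walls 28 mm above it. Only the -y end (with the tab) can go down. Let go while down, it snaps back and slams.
- tab (a point): centre of the push area, upper face of the flat 60 x 60 x 6 mm push tab beyond the trough's -y end, level with its floor; 180 mm from the hinge, 32 mm from the end wall, 28 mm from the tab's outer edge. Axes as the trough's. The spring resists here with 2 N at first, up to 6 N at the stop; a steeper rise is the stop. About 10 N seats it firmly; over 15 N overloads the pin.
- mount0: specimen mount, one of three alike: black resin disc 30 mm across, 20 mm tall, about 40 g, flat in the trough's +y half at the start. Origin: centre of its underside. 
- mount1: specimen mount, one of three alike: black resin disc 30 mm across, 20 mm tall, about 40 g, flat in the trough's +y half at the start. Origin: centre of its underside. The mounts slide once the tilt passes 0.17 to 0.27 rad (friction not known exactly).
- mount2: specimen mount, one of three alike: black resin disc 30 mm across, 20 mm tall, about 40 g, flat in the trough's +y half at the start. Origin: centre of its underside. Slid down, the three queue at the tab end's wall, centres about 130, 100 and 70 mm from the hinge.
- reagent: bystander: amber glass jar with white cap, 60 mm across, 130 mm tall, upright. Origin: centre of its underside.
- slidebox: bystander: grey plastic slide box 85 x 100 x 34 mm. Origin: centre of its underside.
- dish: bystander: glass dish 90 mm across, 16 mm tall. Origin: centre of its underside.

How it is judged (in metres and radians):
On the way, in this order (a step that is already met when the one before it is completed fails the run):
1. pressed firmly on the stop (over 7.5 N from the fingers, still, tilt over 0.22 rad) for 0.5 s with all three mounts over 50 mm past the hinge towards the tab (y of each of mount0, mount1, mount2 in the frame of trough below -0.05 m and contact force between the fingers and trough above 7.5 N and angle between trough's own z axis and vertical above 0.22 rad and angular speed of trough below 0.15 rad/s), for 0.5 s.
2. the trough is back to level with the mounts still at the tab end (y of each of mount0, mount1, mount2 in the frame of trough below -0.05 m and angle between trough's own z axis and vertical below 0.03 rad), for 0.2 s.
At the end, for the whole second after the job is handed in: The trough is level (within 0.03 rad) and all three mounts stand flat and still in it at the tab end, their centres more than 50 mm from the hinge towards the tab (all of step 2 and angle between each of mount0, mount1, mount2's own z axis and vertical below 0.15 rad and linear speed of each of mount0, mount1, mount2 below 0.02 m/s); the robot touches nothing.
It fails at once if the tab end pressed or struck with more than 18 N (contact force between the arm and trough above 18 N).
It fails at once if the trough pressed or struck by the fingers with more than 18 N (contact force between the fingers and trough above 18 N).
It fails at once if the trough swung faster than 1.2 rad/s (pushed roughly or let snap back) (angular speed of trough above 1.2 rad/s).
It fails at once if a mount touched by the robot (contact force between any of the arm, the fingers and mount0 above 0.3 N or contact force between any of the arm, the fingers and mount1 above 0.3 N or contact force between any of the arm, the fingers and mount2 above 0.3 N).
It fails at once if the jar, slide box or dish moved more than 20 mm (distance of any of reagent, slidebox, dish from where it was at the start of the episode above 0.02 m).
It also fails if it takes over 48 s, if anything falls off the work surface, if the arm or the gripper's body presses on something with over 40 N, if the wrist force passes 120 N, or if a joint passes its speed limit or range.

## Working session

There is one attempt and no reset: what is moved stays moved. The work goes in short steps, Python scripts to look and compute and a tool call to move; the robot and the scene stay as the last step left them, time stands still between calls to the robot, and variables do not carry over. Pictures are saved under pics/ and viewed, at most 10 in all, crops included, and the job is handed in when it is done.

Besides the shell and the picture viewer there is one more tool, called as name([rows], argument=value, ...), one row to a line, values as JSON. apply_moves: Moves the arm, as the interface text tells. Its arguments: {"type":"object","properties":{"commands":{"type":"array","items":{"type":"array","items":{"type":"array","items":{"type":"number"}}}},"newtons":{"type":"number"}},"required":["commands"]}

```bash
mkdir -p pics; ls; python3 - <<'E'
from cell import ctrl
import cv2,pickle
o=ctrl.observe();print(o)
for n in("scene","side"):
    c=ctrl.capture(n);pickle.dump(c,open(f"pics/{n}0.pkl","wb"));cv2.imwrite(f"pics/{n}0.png",c["pixels"][:,:,::-1]);print(n,c["R"],c["t"],c["fx"])
E
```

```text
pics
{'clock': 0.0, 'joints': array([ 1.13039344,  0.33286061, -0.06469236,  1.46096058,  0.02161375,
        1.34991545, -0.08853255]), 'qvel': array([ 1.56998142e-04,  3.36346398e-04, -1.93112877e-04, -7.86457649e-04,
       -2.53130010e-04,  3.45367951e-05, -6.07788188e-04]), 'joint_torque': array([-3.40779916e-04, -6.25441432e+01,  4.87522886e-02, -3.91578484e+01,
        1.61104876e-02,  1.01310544e-02,  3.67113785e-05]), 'tool_pos': array([ 253.42365872, -570.88989959,  230.51376259]), 'eef_rot': array([-3.07193110e+00, -6.51207088e-01,  6.01091233e-04]), 'contact_force': array([ 0.11911337,  1.05846947, -0.24996585]), 'wrist_torque': array([ 0.03167502,  0.01873296, -0.00301751]), 'finger_force': 0.0, 'grip_width': 85.76994116045297}
scene [[-0.64083675  0.76764019  0.00753637]
 [ 0.49474736  0.42048862 -0.76053558]
 [-0.58698663 -0.48365055 -0.64925252]] [ 316.12079681 -167.77960173 1493.83332332] 438.24217567768557
side [[-0.98497844 -0.17235778  0.01050102]
 [-0.12689556  0.68124841 -0.72097026]
 [ 0.11711103 -0.71147269 -0.69288644]] [ 490.28367265  133.01897835 1396.49048558] 544.9598891748682
```

View pics/scene0.png

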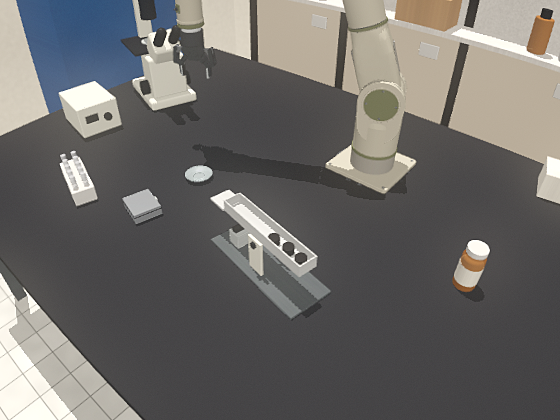

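View pics/side0.png

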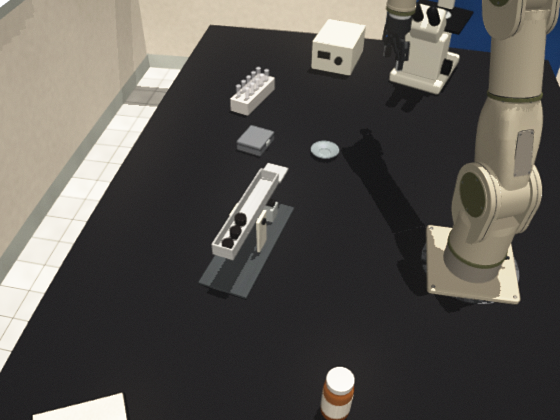

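The scene view shows the tab near (225,200) with the trough running to (305,268). In the side view the tab is near (278,172) and the far end near (225,250). I'll take enlarged crops to read the corners.

```bash
python3 - <<'E'
import cv2,numpy as np
a=cv2.imread("pics/scene0.png")[185:320,203:335];b=cv2.imread("pics/side0.png")[160:300,195:300]
f=lambda i:cv2.resize(i,None,fx=4,fy=4,interpolation=cv2.INTER_CUBIC)
a,b=[cv2.convertScaleAbs(np.pad(x,((0,140-x.shape[0]),(0,0),(0,0))),alpha=1.3,beta=15) for x in(a,b)]
im=f(np.hstack([a,b]))[:, :]
im=cv2.resize(im,(237*33//10,140*33//10)) if im.shape[1]>800 else im
print(im.shape);cv2.imwrite("pics/crop.png",im)
E
```

```text
(462, 782, 3)
```

View pics/crop.png

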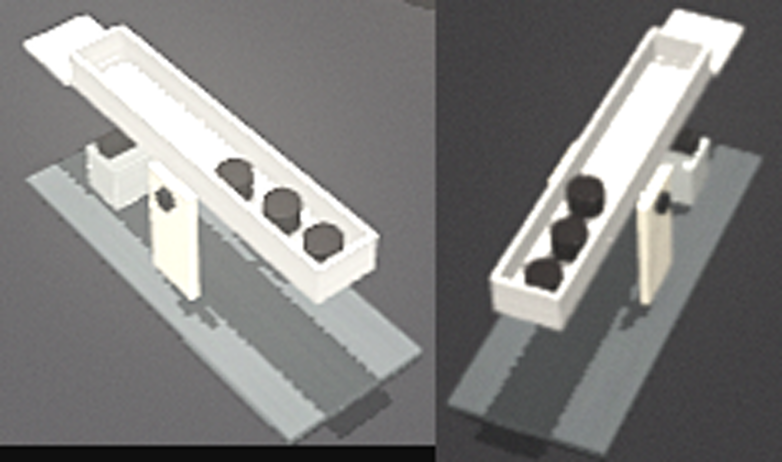

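```bash
cat > loc.py <<'E'
import pickle,cv2,numpy as np
from scipy.optimize import least_squares
P=lambda *a:np.array(a,float)
sc=[((65,-170,8),(27,180)),((65,170,8),(290,440)),((-65,170,8),(420,350)),((26,-148,138),(70,57)),((-26,-148,138),(122,27)),((-26,148,138),(378,236)),((26,148,138),(318,270)),((30,-208,110),(25,45)),((-30,-208,110),(85,15))]
si=[((-65,-170,8),(762,157)),((65,170,8),(447,405)),((-65,170,8),(607,455)),((26,-148,138),(655,28)),((-26,-148,138),(712,40)),((26,148,138),(492,283)),((-26,148,138),(567,294)),((30,-208,110),(680,10)),((-30,-208,110),(745,28))]
D=[]
for n,l,ox,oy in(("scene",sc,203,185),("side",si,195-132,160)):
    c=pickle.load(open(f"pics/{n}0.pkl","rb"));K=P([c["fx"],0,c["cx"]],[0,c["fy"],c["cy"]],[0,0,1])
    D.append((cv2.Rodrigues(np.array(c["R"]))[0],np.array(c["t"]),K,np.array(c["distortion"]),P(*[a for a,_ in l]),P(*[b for _,b in l])/3.3+P(ox,oy)))
def w(p,X):
    s,k=np.sin(p[2]),np.cos(p[2]);return X@P([k,s,0],[-s,k,0],[0,0,1])+P(p[0],p[1],0)
def res(p):return np.concatenate([(cv2.projectPoints(w(p,X),r,t,K,d)[0][:,0]-u).ravel() for r,t,K,d,X,u in D])
best=min((least_squares(res,[500,0,a],loss="soft_l1") for a in(0,1.5,3,-1.5)),key=lambda r:r.cost)
if __name__=="__main__":
    p=best.x;print(p,best.cost);print(res(p).reshape(-1,2).round(1).tolist())
    print("tab",w(p,P([0,-180,110])),"edge",w(p,P([0,-208,110])))
    from cell import ctrl
    from scipy.spatial.transform import Rotation as R
    o=ctrl.observe();M=R.from_rotvec(o["eef_rot"]).as_matrix();print(M.round(3))
    print("tool shift to tab",M.T@(w(p,P([0,-180,110]))[0]-o["tool_pos"]), o["tool_pos"])
    s,k=np.sin(p[2]),np.cos(p[2]);print("trough x,y axes in tool",M.T@P(k,s,0),M.T@P(-s,k,0))
E
python3 loc.py
```

```text
[580.14519643  36.84044235   6.09445144] 9.026762864285018
[[-0.7, -0.9], [0.3, 0.1], [1.3, -0.4], [-1.0, -2.2], [-0.2, -1.0], [-0.1, -0.7], [0.5, -0.1], [-0.3, -0.8], [0.0, -0.2], [0.8, -0.0], [-0.3, -0.1], [-0.3, 0.3], [-0.4, 0.3], [0.5, 1.2], [-0.1, -0.9], [-2.2, 2.0], [-0.9, 0.5], [-0.4, 0.0]]
tab [[ 546.37442576 -139.96322008  110.        ]] edge [[ 541.12119477 -167.46601201  110.        ]]
[[ 0.914  0.406 -0.001]
 [ 0.406 -0.914  0.001]
 [-0.    -0.001 -1.   ]]
tool shift to tab [ 442.60528473 -274.86636382  120.92231728] [ 253.44471762 -570.92137034  230.58367081]
trough x,y axes in tool [ 8.21619683e-01  5.70035495e-01 -7.93763152e-04] [ 0.57003605 -0.82161901  0.00105164]
```

apply_moves([
  [[18,-11,2,-2,0],[53,-33,6,-6.5,0],[97,-60,12,-12,0],[146,-91,18,-18,0],[195,-121,24,-24,0],[243,-151,31,-30,0],[292,-181,40,-36,0],[341,-212,50,-42,0],[385,-239,60,-48,0],[420,-261,70,-53,0],[442,-275,80,-55,0],[442,-275,80,-55,0]],
])

```text
clock: 1.6
tool_pos: [546.0, -138.0, 150.3]
eef_rot: [-2.42, -2.0, 0.001]
contact_force: [-0.4, -0.3, 0.2]
grip_width: 0.0
finger_force: 0.0
```

```bash
cat > now.py <<'E'
from loc import *
from cell import ctrl
from scipy.spatial.transform import Rotation as R
o=ctrl.observe();M=R.from_rotvec(o["eef_rot"]).as_matrix();p=best.x
s,k=np.sin(p[2]),np.cos(p[2]);d=o["tool_pos"]-P(p[0],p[1],100);A=P([k,s,0],[-s,k,0],[0,0,1])
print("clock",o["clock"],"tcp in trough",(A@d).round(1),"tool axes in trough\n",(A@M).round(2),"F",o["contact_force"],"w",o["grip_width"])
E
python3 now.py; python3 - <<'E'
from cell import ctrl
import cv2
c=ctrl.capture("side");a=c["pixels"][100:310,150:430,::-1];cv2.imwrite("pics/s1.png",cv2.resize(a,None,fx=2.8,fy=2.8,interpolation=cv2.INTER_CUBIC))
E
```

```text
clock 1.6 tcp in trough [  -0.7 -178.2   50.3] tool axes in trough
 [[ 0.  1. -0.]
 [ 1. -0.  0.]
 [ 0. -0. -1.]] F [-0.39501794 -0.30015944  0.21902257] w 0.009091727607864175
```

View pics/s1.png

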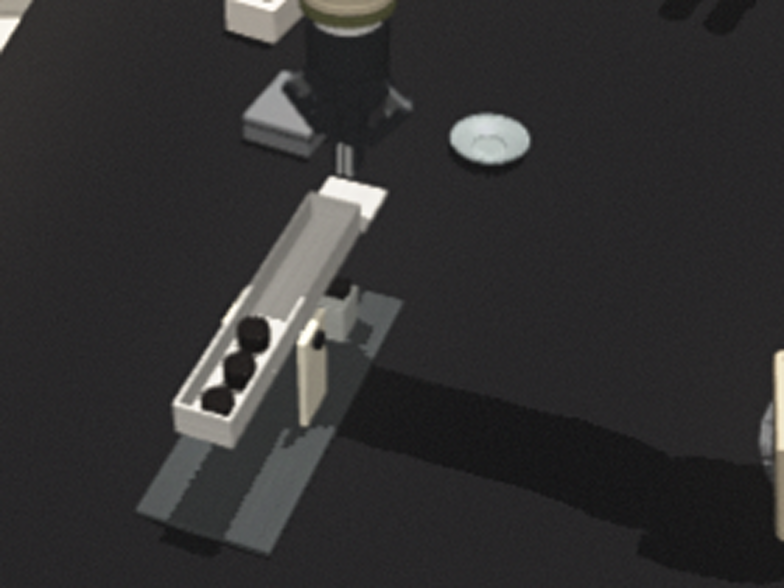

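The picture shows the shut fingertips at about (345,172), above the tab at (352,198), so they line up. Descending until the fingers touch.

apply_moves([
  [[-1,0,6,0,0],[-2,0,16,0,0],[-3,0,26,0,0],[-3,0,32,0,0],[-3,0,34,0,0],[-3,0,36,0,0],[-3,0,38,0,0],[-3,0,40,0,0],[-3,0,42,0,0],[-3,0,44,0,0],[-3,0,46,0,0],[-3,0,48,0,0]],
])

```text
clock: 3.15
tool_pos: [545.5, -143.7, 103.3]
eef_rot: [2.425, 1.997, -0.0]
contact_force: [-1.4, -1.6, 3.0]
grip_width: 0.0
finger_force: 1.4
```

apply_moves([
  [[0,0,3,0,0],[0,0,6,0,0],[0,0,9,0,0],[0,0,12,0,0],[0,0,15,0,0],[0,0,18,0,0],[0.5,0,21,0,0],[1,0,24,0,0],[1.5,0,27,0,0],[2,0,29,0,0],[2,0,31,0,0],[2,0,31,0,0]],
])

```text
clock: 4.65
tool_pos: [545.9, -141.5, 72.2]
eef_rot: [2.425, 1.997, 0.0]
contact_force: [0.3, -2.6, 2.8]
grip_width: -0.1
finger_force: 1.6
```

apply_moves([
  [[0,0,1,0,0],[0,0,2,0,0],[0,0,3,0,0],[0,0,3,0,0]],
])

```text
clock: 5.15
tool_pos: [545.9, -141.2, 69.2]
eef_rot: [-2.425, -1.997, -0.0]
contact_force: [0.9, 1.5, 3.4]
grip_width: -0.2
finger_force: 1.2
```

apply_moves([
  [[0,0,1,0,0],[0,0,2,0,0],[0,0,2,0,0]],
])

```text
clock: 5.52
tool_pos: [545.8, -141.5, 67.2]
eef_rot: [-2.425, -1.997, 0.0]
contact_force: [1.0, -0.2, 2.4]
grip_width: 0.1
finger_force: 1.2
```

apply_moves([
  [[0,0,1,0,0],[0,0,2,0,0],[0,0,2,0,0]],
])

```text
clock: 5.9
tool_pos: [545.8, -141.5, 65.2]
eef_rot: [-2.425, -1.997, 0.0]
contact_force: [-0.4, 1.0, 3.1]
grip_width: 0.0
finger_force: 1.2
```

apply_moves([
  [[0,0,1,0,0],[0,0,1.5,0,0],[0,0,1.5,0,0]],
])

```text
clock: 6.28
tool_pos: [545.8, -141.5, 63.8]
eef_rot: [-2.425, -1.997, 0.0]
contact_force: [-0.6, 0.8, 2.8]
grip_width: -0.3
finger_force: 1.3
```

apply_moves([
  [[0,0,1,0,0],[0,0,1.5,0,0],[0,0,1.5,0,0]],
])

```text
clock: 6.65
tool_pos: [545.8, -141.6, 62.3]
eef_rot: [2.425, 1.997, -0.0]
contact_force: [1.3, 1.0, 2.8]
grip_width: 0.1
finger_force: 1.3
```

apply_moves([
  [[0,0,1,0,0],[0,0,1.7,0,0],[0,0,1.7,0,0]],
])

```text
clock: 7.02
tool_pos: [545.9, -141.6, 60.6]
eef_rot: [2.425, 1.997, 0.0]
contact_force: [-0.5, 1.4, 2.3]
grip_width: 0.1
finger_force: 1.4
```

apply_moves([
  [[0,0,1,0,0],[0,0,1.7,0,0],[0,0,1.7,0,0]],
])

```text
clock: 7.4
tool_pos: [546.0, -141.4, 59.4]
eef_rot: [2.425, 1.997, 0.0]
contact_force: [-1.9, 1.4, 8.8]
grip_width: 0.0
finger_force: 3.9
```

apply_moves([
  [[0,0,0.4,0,0],[0,0,0.4,0,0]],
])

```text
clock: 7.65
tool_pos: [546.0, -141.3, 59.1]
eef_rot: [2.425, 1.997, 0.0]
contact_force: [-2.1, 3.1, 8.7]
grip_width: -0.1
finger_force: 4.4
```

```bash
python3 - <<'E'
from cell import ctrl
import cv2,numpy as np
F=[];
for i in range(4):
    c=ctrl.capture("side");o=ctrl.observe();F.append(np.r_[o["contact_force"],o["finger_force"],o["tool_pos"][2]])
print(np.round(F,1),o["clock"])
a=c["pixels"][130:310,180:400,::-1];cv2.imwrite("pics/s2.png",cv2.resize(a,None,fx=3.3,fy=3.3,interpolation=cv2.INTER_CUBIC))
E
```

```text
[[-2.5  2.3 10.7  4.4 59.1]
 [-2.2  2.6  9.1  4.4 59.1]
 [-2.3  1.6 10.1  4.4 59.1]
 [-3.2  2.9  9.6  4.4 59.1]] 7.85
```

View pics/s2.png

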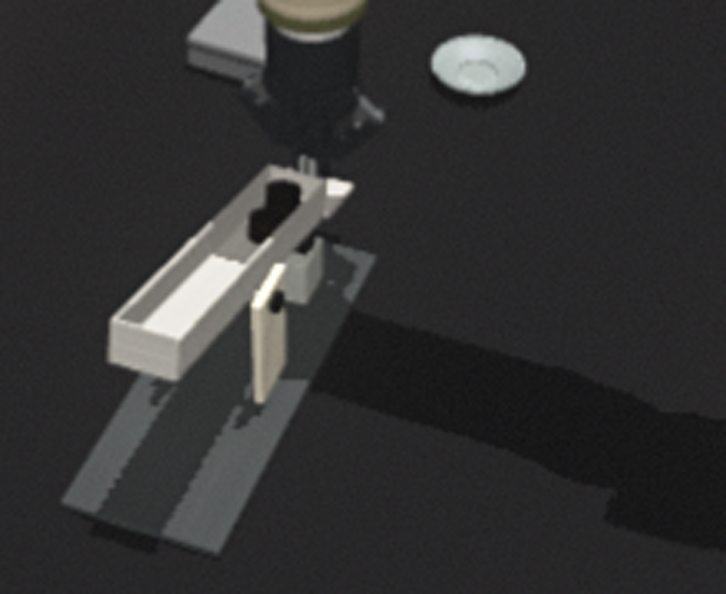

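The mounts have slid towards the tab, with dark discs at (285,190) and (262,225). I'll check the count from the scene camera.

```bash
python3 - <<'E'
from cell import ctrl
import cv2,numpy as np
from loc import best,w,P
c=ctrl.capture("scene");im=c["pixels"][:,:,::-1].copy()
K=P([c["fx"],0,c["cx"]],[0,c["fy"],c["cy"]],[0,0,1])
a=0.30;X=[]
for y in(-130,-100,-70,-50):
    z=30;X.append((0,y*np.cos(a)-z*np.sin(a),100+y*np.sin(a)+z*np.cos(a)))
u=cv2.projectPoints(w(best.x,P(*X)),cv2.Rodrigues(np.array(c["R"]))[0],np.array(c["t"]),K,np.array(c["distortion"]))[0][:,0]
print(((u-P(195,165))*5).round())
a=cv2.convertScaleAbs(im[165:285,195:335],alpha=1.5,beta=20);cv2.imwrite("pics/s3.png",cv2.resize(a,None,fx=5,fy=5,interpolation=cv2.INTER_CUBIC))
E
```

```text
[[205. 240.]
 [236. 255.]
 [268. 271.]
 [290. 281.]]
```

View pics/s3.png

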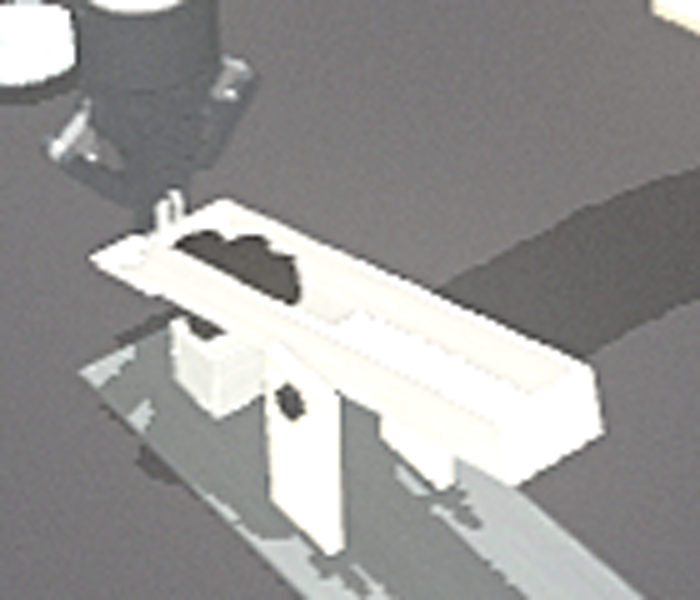

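Three discs are visible in a row at about (202,243), (240,255) and (278,272), matching the projected queue at 130, 100 and 70 mm. I'll hold, then ease the trough up.

apply_moves([
  [[0,0,0,0,0],[0,0,0,0,0],[0,0,0,0,0],[0,0,0,0,0],[0,0,0,0,0],[0,0,0,0,0],[0,0,0,0,0],[0,0,-1,0,0],[0,0,-2,0,0],[0,0,-3.5,0,0],[0,0,-5,0,0],[0,0,-7,0,0]],
])

```text
clock: 9.4
tool_pos: [545.7, -142.3, 65.5]
eef_rot: [2.425, 1.996, -0.001]
contact_force: [0.1, -1.9, 2.5]
grip_width: -0.3
finger_force: 1.3
```

apply_moves([
  [[0,0,-2,0,0],[0,0,-4,0,0],[0,0,-6,0,0],[0,0,-8,0,0],[0,0,-10,0,0],[0,0,-12,0,0],[-0.5,0,-14,0,0],[-1,0,-16,0,0],[-1.5,0,-18,0,0],[-2,0,-20,0,0],[-2,0,-22,0,0],[-2,0,-24,0,0]],
])

```text
clock: 10.9
tool_pos: [545.5, -143.5, 89.6]
eef_rot: [2.425, 1.997, 0.0]
contact_force: [0.2, 0.2, 0.6]
grip_width: 0.0
finger_force: 0.9
```

apply_moves([
  [[0,0,-2,0,0],[0,0,-4,0,0],[0,0,-6,0,0],[0,0,-8,0,0],[0,0,-10,0,0],[0,0,-11.5,0,0],[0,0,-13,0,0],[0,0,-14.5,0,0],[0,0,-16,0,0],[0,0,-17,0,0],[0,0,-18,0,0],[0,0,-18,0,0]],
])

```text
clock: 12.4
tool_pos: [545.4, -143.5, 107.6]
eef_rot: [2.425, 1.997, 0.0]
contact_force: [0.5, -1.0, 2.0]
grip_width: -0.1
finger_force: 0.8
```

apply_moves([
  [[0,0,-0.7,0,0],[0,0,-1.4,0,0],[0,0,-2,0,0],[0,0,-3,0,0],[0,0,-4,0,0],[0,0,-6,0,0],[0,0,-12,0,0],[0,0,-25,0,0],[-5,0,-45,0,0],[-15,0,-65,0,0],[-20,0,-80,0,0],[-20,0,-80,0,0]],
])

```text
clock: 13.9
tool_pos: [542.2, -163.6, 188.9]
eef_rot: [2.424, 1.995, 0.002]
contact_force: [-1.2, -0.4, 0.6]
grip_width: 0.1
finger_force: 0.0
```

```bash
python3 - <<'E'
from cell import ctrl
import cv2
c=ctrl.capture("side");a=c["pixels"][130:310,180:400,::-1];cv2.imwrite("pics/s4.png",cv2.resize(a,None,fx=3.3,fy=3.3,interpolation=cv2.INTER_CUBIC))
E
```

```text
(no output)
```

View pics/s4.png

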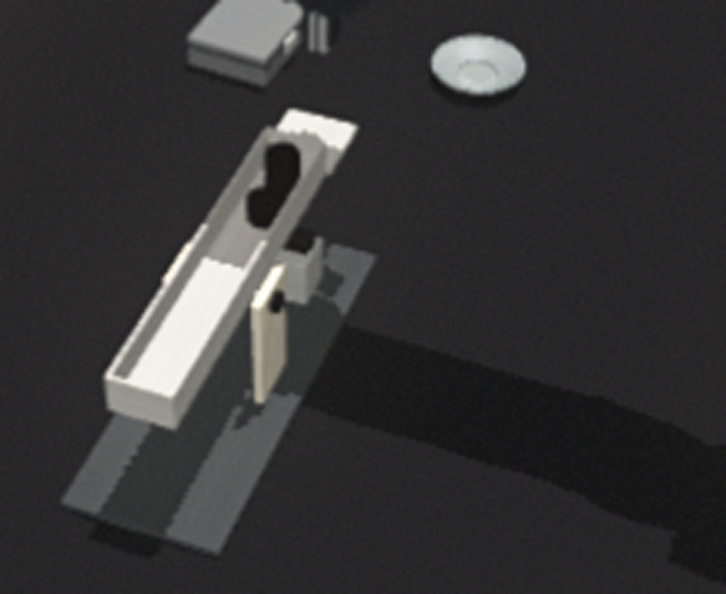

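The trough is level. The mounts lie flat at the tab end, at about (283,155) to (262,207), and the fingers are clear. Handing in.

```bash
python3 -c "
from cell import ctrl
print(ctrl.close_job())"
```

```text
the job is handed in; nothing more can be done
None
```

The job is handed in, with no verdict shown: I pressed the trough to its stop at about 10 N and held it there with all three mounts at the tab end, then eased it back to level and lifted the fingers clear at about 14 s.

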